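# Lock the die block in the bench screw press

## Robot

A 7-joint arm with a two-finger parallel gripper is mounted at the origin on the work surface. World frame = base frame: x ahead of the robot, y to its left, z up, the work surface at z = 0. Lengths are in m, angles in rad, forces in N, time in s.
With the tool pointing down it reaches from about 0.425 to 0.875 m from the base axis. Payload 8.4 kg.
Tool frame: the origin (TCP) lies midway between the tips of the shut fingers; the grasp point (between the pads) lies bot.tcp_to_grasp behind it (bot.tcp_to_grasp is the distance from the TCP to the grasp point, in m); z points along the fingers, y is the direction in which the jaws open and shut (so a half turn about z gives the same grasp; the last joint's range is limited). The gripper opens to 87 mm and grips with 3 to 60 N. Pads are 19 mm wide; open, the fingers measure 117 mm over their backs; the gripper's body (75 mm by 190 mm) begins 51 mm behind the grasp point.
Start: joints at [1.126, 0.333, 0.04, 1.465, -0.013, 1.343, -0.059], TCP at [0.22, -0.612, 0.223] pointing down, gripper open.
Joint ranges: [-2.58, 2.58], [-0.38, 2.09], [-1.3, 1.39], [0.25, 2.4], [-1.5, 4.64], [0.08, 2.09], [-2.65, 2.65]. Speed limits (rad/s): [2.22, 2.22, 2.79, 2.79, 3.14, 3.14, 3.14].

## Interface

Orientations are given as [roll, pitch, yaw] about the fixed x, y, z axes, in that order (R = Rz(yaw) Ry(pitch) Rx(roll)).
In Python, from plant import bot gives the robot as it stands.
- The arm moves only by the tool servo_tool, never from a script. Its argument "plan" is text: rows parted by semicolons, each of 7 numbers parted by spaces: the turn, a rotation vector about the tool's x, y, z in rad, then the shift along the tool's x, y, z in mm, then the closure in counts, from 0 (fully open) to 255 (shut). In form: ax ay az x y z fingers; .... A call has 1 to 5 rows; each row shifts and turns the commanded pose from where the row before left it, along the tool's axes as they then stand; what a row does not reach is not made up. A row lasts 1/10 s, in which the tool goes at most 50 mm and 8.59 degrees, less where a joint would pass 70% of its speed; a pose out of reach is approached as far as the arm can. A call is refused whole if a number of a shift passes 50 or a number of a turn 0.15, either way. A call with a gripper value outside its range is refused whole. The fingers move at their own pace and stop on an object; "squeeze" is the grip in N (left out, the last holds). Time passes only in rows, so rows that do not move let the fingers close. It gives the time, the measured TCP pose, the force and the opening at its end, in the units of the state.
- bot.get_state(): the state, without advancing time (a new reading comes with each control period).
- bot.camera(name): name is "scene" or "top" or "wrist"; returns (picture, depth): 400x640x3 uint8, red, green, blue; 400x640 float32, m along the optical axis (not along the pixel's ray), 0 where there is no reading.
- bot.camera_model(name): a dict with "camera_matrix" (3x3 intrinsics, pixels), "cam_to_world" (4x4, takes a point from camera to world coordinates). Camera axes: x right, y up, looking along -z (the intrinsics and any distortion apply to the point x, -y, -z); pixel columns grow to the right and rows downward; lengths in m; the calibration is good to about 2 mm. A picture is of the moment at which its call begins: read the wrist's pose just before it. camera_model takes no time and is no camera call; for the wrist camera it gives the pose at the moment of the call.
- bot.finish_job(): hands the job in, once; it reports no verdict.
The state is a dict: "t": time; "joint_pos": joint angles; "qvel": joint speeds; "effort": joint torques, N m; "eef_pos": TCP position; "tcp_rot": TCP orientation; "contact_force": force on the tool from outside, world axes, zero at the start; "ft_torque": the same for the moment, N m; "opening": finger opening in m.
Only numpy, scipy, OpenCV 4.12 (cv2) and the standard library are available. Lean on these libraries where they do the work, as an engineer would, in place of code of your own. Each camera call takes 0.05 s, during which the arm holds its last target.

## Task

Slide the wooden die block, nose first, all the way home against the stop of the bench screw press, then screw the press down on it by its torque-limiting knob (clockwise from above) until the knob clicks over and slips, and stop there: forcing it on past the slip would crack the die. Let go of everything and leave the other things on the bench alone.

Things in the scene. Friction and masses are not known exactly. Their poses are not given: they have to be found in the camera images.
- press_bed (a point): Grey bench screw press, fixed on the table. This point is on its bed's top face right below the screw axis, 20 mm above the table; z is up, +x the direction in which the die block is pushed in. The bed is 130 mm wide in y and runs from x = -190 to +60 mm; its front part, x under -80 mm, is bare and flat.
- press_stop (a point): Foot of the stop bar's face at bed height, 30 mm beyond press_bed along x; axes as press_bed. The bar is 20 mm high. Two steel rails 15 mm high run along x, from 80 mm before this point to 10 mm past it, leaving a 53 mm wide channel centred on it; before them, flared lead-ins open to about 79 mm, 108 mm before this point.
- press_head (a point): Centre of the press head's top face, on the screw axis, 115 mm above the table. The head is a bar 44 mm along x, 130 mm along y, 30 mm thick, on two columns of 22 mm at y = +-51 mm. Above it stand only the knob and an 8 mm high nut over each column.
- press_ram: The screw's round steel foot under the head, 36 mm across, 8 mm thick; it does not turn. Origin at the centre of its pressing underside, at first 26.5 to 29 mm above the bed (the die block is 25 mm thick). It sinks 1.5 mm per radian of the screw and stays where the screw leaves it.
- press_knob_grip (a point): Centre, half-way up, of the black square knob on the screw: 30 x 30 mm, 36 mm high, about 151 mm above the table at first; it sinks with the screw. z is up, x and y are square to its flats. Clockwise from above tightens. Running free takes about 0.2 N m; once the foot meets the block the torque climbs, within a radian, to the click at about 0.36 N m.
- press_knob: The same knob, origin at its underside's centre. It drives a clutch through a spring (0.5 rad per N m), so it turns back 0.1 to 0.2 rad when let go; the screw stays. At about 0.36 N m the clutch clicks over and slips: the knob turns on about 0.8 rad at that same torque while the screw stands still. Then solid dogs drive the screw again without limit; it does not reset.
- die_block_grip (a point): Centre of the die block's upright dark wooden handgrip, which is 40 mm along x, 16 mm thick along y, 36 mm high. This point is 43 mm above the slab's underside, 20 mm ahead of its rear end, 120 mm behind its nose (+x). Home, with the nose at the stop, it is at x = -90 mm, y = 0 in the frame of press_bed.
- die_block: The loose die block: a hardwood slab 140 x 50 mm, 25 mm thick, 0.3 kg, with a thin brass plate let into the top of its nose half and a handgrip on its rear half. Origin at the centre of the slab's underside, +x to the nose (70 mm ahead).
- glue_tin: Bystander: round metal tin, 72 mm across, 100 mm high; origin at its underside.
- thread_spool: Bystander: wooden thread spool, 44 mm across, 50 mm high; origin at its underside.
- rivet_cup: Bystander: small steel bowl, 72 mm across, 50 mm high; origin at its underside.
Things that resemble listed ones, but are neither listed nor needed, are in the scene too. What is shaped like the die_block but turquoise is not meant.

How it is judged:
By the outcome, as a careful person would: the job done as asked, in the order asked, and still so for the second after the job is handed in, with the robot touching nothing.
It also fails if it takes over 72 s, if anything falls off the work surface, if the arm or the gripper's body presses on something with over 40 N, if the wrist force passes 120 N, or if a joint passes its speed limit or range.

## Working session

There is one attempt and no reset: what is moved stays moved. The work goes in short steps, Python scripts to look and compute and a tool call to move; the robot and the scene stay as the last step left them, time stands still between calls to the robot, and variables do not carry over. Pictures are saved under pics/ and viewed, and the job is handed in when it is done.

Besides the shell and the picture viewer there is one more tool, called by a JSON object that holds its "op" and its "data", one argument or row to a line. servo_tool: Moves the arm, as the interface text tells. Its arguments: {"type":"object","properties":{"plan":{"type":"string"},"squeeze":{"type":"number"}},"required":["plan"]}

```bash
mkdir -p pics; ls; cat > h.py <<'E'
import numpy as np, cv2
from plant import bot
def snap(name,fn):
    m=bot.camera_model(name); p,d=bot.camera(name)
    cv2.imwrite('pics/'+fn+'.png',p[:,:,::-1]); np.savez('pics/'+fn+'.npz',p=p,d=d,K=m['camera_matrix'],T=m['cam_to_world'])
    return p,d
def load(fn):
    z=np.load('pics/'+fn+'.npz'); return z['p'],z['d'],z['K'],z['T']
def world(fn):
    p,d,K,T=load(fn); v,u=np.mgrid[0:d.shape[0],0:d.shape[1]]
    x=(u-K[0,2])/K[0,0]*d; y=(v-K[1,2])/K[1,1]*d
    P=np.stack([x,-y,-d],-1)@T[:3,:3].T+T[:3,3]; P[d==0]=np.nan
    return p,P
E
python3 - <<'E'
from h import *
s=bot.get_state(); print(s, bot.tcp_to_grasp)
snap('scene','s0');snap('top','t0')
m=bot.camera_model('top');print(m)
E
```

```text
pics
{'t': 0.0, 'joint_pos': array([ 1.12580186,  0.33390331,  0.03987323,  1.46628982, -0.01339944,
        1.34330113, -0.05854034]), 'qvel': array([-0.00132454, -0.00066069, -0.00036098,  0.00133418, -0.0006813 ,
       -0.00022749,  0.00072885]), 'effort': array([-1.44266926e-05, -6.56374311e+01,  1.33513916e+00, -4.03807676e+01,
       -5.96432621e-02,  4.48011677e-02,  1.28408697e-04]), 'eef_pos': array([ 0.22012265, -0.61108302,  0.2216551 ]), 'tcp_rot': array([-3.13996078e+00,  1.11142434e-04,  3.45737407e-01]), 'contact_force': array([1.20492111, 0.17543524, 0.43223669]), 'ft_torque': array([-0.04675771, -0.00082336,  0.00707989]), 'opening': 0.08680714206516205} 0.0187
{'camera_matrix': array([[462.8151164 ,   0.        , 319.25995659],
       [  0.        , 462.8151164 , 193.41692611],
       [  0.        ,   0.        ,   1.        ]]), 'cam_to_world': array([[ 0.00800093,  0.98791834, -0.15476866,  0.32537298],
       [-0.99995579,  0.00713968, -0.00611982, -0.20284769],
       [-0.00494088,  0.15481078,  0.98793178,  1.65643649],
       [ 0.        ,  0.        ,  0.        ,  1.        ]])}
```

View pics/s0.png

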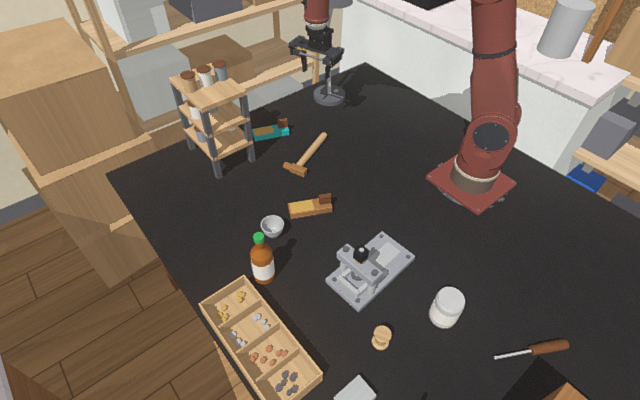

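View pics/t0.png

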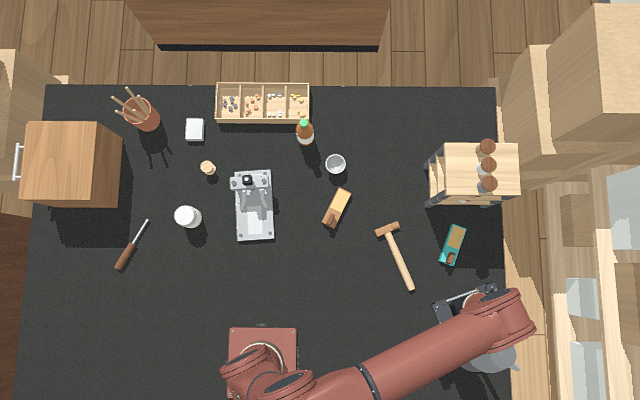

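The press is at top (253,205) with its head at (250,182), the die block at (337,208) with its grip at the lower end (330,221), and the turquoise decoy at (453,245). Now I measure them.

```bash
python3 - <<'E'
from h import *
p,P=world('t0')
c=cv2.resize(p[150:260,220:370],None,fx=5,fy=5,interpolation=cv2.INTER_CUBIC)
cv2.imwrite('pics/c0.png',c[:,:,::-1])
def rect(name,m):
    q=P[m][:,:2].astype(np.float32); (cx,cy),wh,a=cv2.minAreaRect(q); print(name,len(q),np.round([cx,cy],4),np.round(wh,4),a, 'zmed',np.median(P[m][:,2]))
Z=P[...,2]
def box(u0,u1,v0,v1):
    m=np.zeros(Z.shape,bool); m[v0:v1,u0:u1]=1; return m
b=box(316,358,182,234)
rect('die slab',b&(Z>.017)&(Z<.035)); rect('die grip',b&(Z>.05)); rect('die all',b&(Z>.017))
b=box(226,282,160,246)
rect('bed',b&(Z>.012)&(Z<.028));rect('head',b&(Z>.107)&(Z<.12));rect('knob',b&(Z>.155));rect('nuts',b&(Z>.119)&(Z<.13))
print(np.histogram(Z[b],bins=np.arange(0,.2,.01)))
rect('cup',box(320,350,148,178)&(Z>.03)); rect('bottle',box(290,318,112,150)&(Z>.03)); rect('tin',box(170,206,200,232)&(Z>.09)); rect('spool',box(195,220,155,180)&(Z>.04))
E
```

```text
die slab 462 [ 0.5321 -0.2543] [0.0492 0.1405] 64.46289825439453 zmed 0.0231912995993262
die grip 51 [ 0.4869 -0.232 ] [0.014  0.0386] 63.94490051269531 zmed 0.05777267588052504
die all 519 [ 0.5321 -0.2543] [0.0492 0.1405] 64.46289825439453 zmed 0.023827852590374343
bed 1788 [0.5406 0.0404] [0.2498 0.1309] 4.350409030914307 zmed 0.01848581827255602
head 340 [0.6049 0.0454] [0.044  0.1293] 4.6326375007629395 zmed 0.11314850984949865
knob 88 [0.6054 0.0456] [0.0297 0.0302] 4.852384090423584 zmed 0.16520207571176837
nuts 42 [0.6068 0.0423] [0.0349 0.1191] 0.25886574387550354 zmed 0.12149034452871876
(array([ 768, 1232,  659,  121,    9,    2,    0,    0,    6,   20,  100,
        276,   33,    9,    5,   15,   67,   12,    0]), array([0.  , 0.01, 0.02, 0.03, 0.04, 0.05, 0.06, 0.07, 0.08, 0.09, 0.1 ,
       0.11, 0.12, 0.13, 0.14, 0.15, 0.16, 0.17, 0.18, 0.19]))
cup 121 [ 0.6856 -0.2497] [0.0674 0.0706] 89.99441528320312 zmed 0.044271737416001766
bottle 402 [ 0.814  -0.1343] [0.1069 0.0712] 19.867477416992188 zmed 0.12055484150698215
tin 306 [0.491  0.2643] [0.0652 0.0634] 25.683528900146484 zmed 0.09829683825574342
spool 113 [0.6715 0.2092] [0.0404 0.0408] 2.2627923488616943 zmed 0.04774919635707042
```

View pics/c0.png

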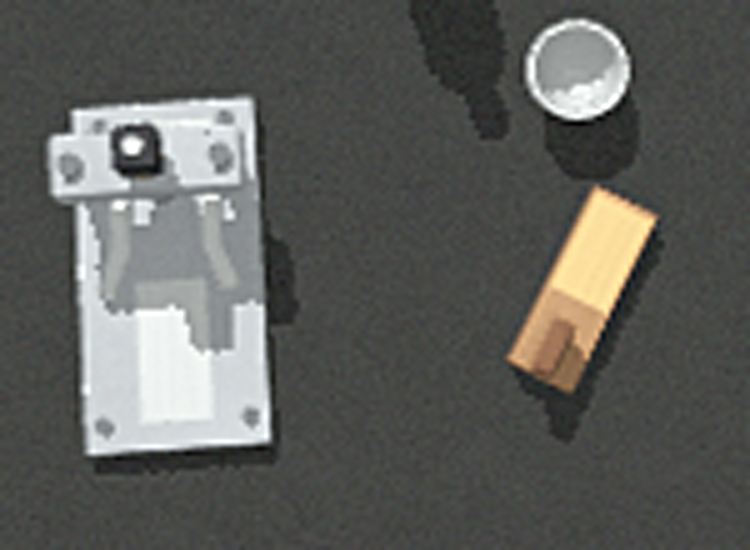

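```bash
cat >> h.py <<'E'
from scipy.spatial.transform import Rotation as R
# press frame
PB=np.array([.605,.0455]); PY=.079
def press(x,y=0):
    c,s=np.cos(PY),np.sin(PY); return PB+[c*x-s*y, s*x+c*y]
def delta(xy,ztcp,yaw,show=True):
    s=bot.get_state(); r=R.from_euler('xyz',s['tcp_rot'])
    t=R.from_euler('xyz',[np.pi,0,yaw])
    sh=r.inv().apply(np.array([xy[0],xy[1],ztcp])-s['eef_pos'])*1000
    rv=(r.inv()*t).as_rotvec()
    print('t %.2f'%s['t'],'shift mm',sh.round(1),'turn',rv.round(3),'| F',s['contact_force'].round(1),'M',s['ft_torque'].round(2),'open',round(s['opening'],4),'yaw',round(s['tcp_rot'][2],3),'j7',round(s['joint_pos'][6],2), 'world mm to go',((np.array([xy[0],xy[1],ztcp])-s['eef_pos'])*1000).round(1))
E
python3 - <<'E'
from h import *
delta((.494,-.236),.15,-.446+np.pi)
E
```

```text
t 0.10 shift mm [ 384.8 -260.    72.1] turn [-1.00e-03 -2.00e-03 -2.35e+00] | F [ 0.2  0.  -0.2] M [ 0.03 -0.03 -0.02] open 0.0872 yaw 0.346 j7 -0.06 world mm to go [273.9 375.1 -71.7]
```

{"op": "servo_tool", "data": {
  "plan": "0 0 0 38 -26 0 0;0 0 0 38 -26 0 0;0 0 0 38 -26 0 0;0 0 0 38 -26 0 0;0 0 0 38 -26 0 0"
}}

```text
t: 0.6
eef_pos: [0.3556, -0.423, 0.2223]
tcp_rot: [-3.141, 0.0, 0.346]
contact_force: [0.5, -0.4, 0.8]
opening: 0.0871
```

{"op": "servo_tool", "data": {
  "plan": "0 0 0 38 -26 0 0;0 0 0 38 -26 0 0;0 0 0 38 -26 0 0;0 0 0 38 -26 0 0;0 0 0 38 -26 0 0"
}}

```text
t: 1.1
eef_pos: [0.4903, -0.2364, 0.2224]
tcp_rot: [-3.141, 0.0, 0.346]
contact_force: [0.2, -1.0, 0.1]
opening: 0.087
```

{"op": "servo_tool", "data": {
  "plan": "0 0 -0.148 0 0 0 0;0 0 -0.148 0 0 0 0;0 0 -0.148 0 0 0 0;0 0 -0.148 0 0 0 0;0 0 -0.148 0 0 0 0"
}}

```text
t: 1.6
eef_pos: [0.4894, -0.238, 0.2221]
tcp_rot: [-3.141, 0.0, 1.092]
contact_force: [0.5, 0.6, -0.2]
opening: 0.0872
```

{"op": "servo_tool", "data": {
  "plan": "0 0 -0.148 0 0 0 0;0 0 -0.148 0 0 0 0;0 0 -0.148 0 0 0 0;0 0 -0.148 0 0 0 0;0 0 -0.148 0 0 0 0"
}}

```text
t: 2.1
eef_pos: [0.4894, -0.238, 0.2222]
tcp_rot: [-3.141, -0.001, 1.832]
contact_force: [0.1, -0.2, -0.1]
opening: 0.0869
```

{"op": "servo_tool", "data": {
  "plan": "0 0 -0.148 0 0 0 0;0 0 -0.148 0 0 0 0;0 0 -0.148 0 0 0 0;0 0 -0.148 0 0 0 0;0 0 -0.148 0 0 0 0"
}}

```text
t: 2.6
eef_pos: [0.4894, -0.238, 0.2222]
tcp_rot: [-3.142, -0.001, 2.572]
contact_force: [0.1, 0.2, -0.5]
opening: 0.0868
```

```bash
python3 - <<'E'
from h import *
delta((.494,-.236),.15,-.446+np.pi)
snap('wrist','w0')
E
```

```text
t 2.60 shift mm [-2.8  4.2 72.2] turn [ 0.    -0.001 -0.124] | F [ 0.1  0.2 -0.5] M [ 0.06 -0.13  0.01] open 0.0868 yaw 2.572 j7 1.32 world mm to go [  4.6   2.  -72.2]
```

View pics/w0.png

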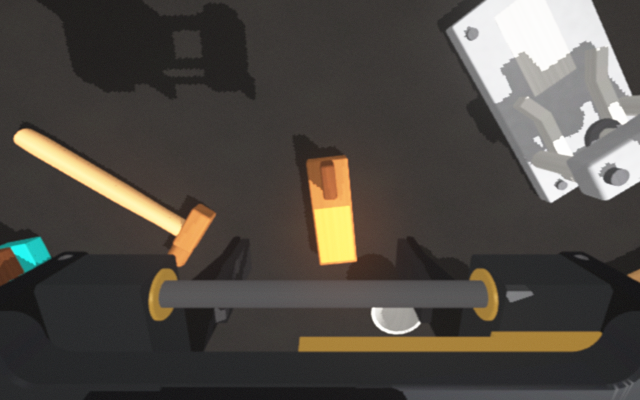

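The wrist picture shows the die block at (332,210) with its grip at (330,180), and the press at upper right. I will measure the grip from this view and compare.

```bash
python3 - <<'E'
from h import *
p,P=world('w0'); Z=P[...,2]
def rect(name,m):
    q=P[m][:,:2].astype(np.float32); (cx,cy),wh,a=cv2.minAreaRect(q); print(name,len(q),np.round([cx,cy],4),np.round(wh,4),round(a,2),'z',np.median(Z[m]).round(4))
b=np.zeros(Z.shape,bool); b[150:268,295:365]=1
rect('slab',b&(Z>.02)&(Z<.03)); rect('grip',b&(Z>.056))
E
```

```text
slab 3550 [ 0.5332 -0.2522] [0.05 0.14] 63.86 z 0.0248
grip 495 [ 0.4884 -0.2303] [0.0159 0.04  ] 63.97 z 0.0604
```

```bash
python3 - <<'E'
from h import *
delta((.4956,-.2338),.0295,-.4555+np.pi)
E
```

```text
t 2.65 shift mm [ -3.1   6.9 192.7] turn [-0.    -0.001 -0.105] | F [-0.6 -0.5  0.2] M [ 0.03 -0.13 -0.02] open 0.0867 yaw 2.581 j7 1.33 world mm to go [   6.2    4.3 -192.7]
```

{"op": "servo_tool", "data": {
  "plan": "0 0 -0.105 -3 7 0 0;0 0 0 0 0 40 0;0 0 0 0 0 40 0;0 0 0 0 0 40 0;0 0 0 0 0 20 0"
}}

```text
t: 3.15
eef_pos: [0.4939, -0.2331, 0.0789]
tcp_rot: [-3.142, -0.005, 2.667]
contact_force: [0.3, -0.3, 0.9]
opening: 0.0871
```

```bash
python3 - <<'E'
from h import *
delta((.4956,-.2338),.0295,-.4555+np.pi)
E
```

```text
t 3.15 shift mm [-2.1  0.1 49.4] turn [ 0.    -0.005 -0.019] | F [ 0.3 -0.3  0.9] M [ 0.02 -0.11  0.01] open 0.0871 yaw 2.667 j7 1.34 world mm to go [  1.7  -0.7 -49.4]
```

{"op": "servo_tool", "data": {
  "plan": "0 0 0 0 0 30 0;0 0 0 0 0 14 0;0 0 0 0 0 0 0;0 0 0 0 0 0 0"
}}

```text
t: 3.55
eef_pos: [0.4965, -0.2339, 0.0393]
tcp_rot: [3.141, 0.0, 2.67]
contact_force: [0.7, -0.6, 1.0]
opening: 0.0869
```

```bash
python3 - <<'E'
from h import *
delta((.4956,-.2338),.0295,-.4555+np.pi)
E
```

```text
t 3.55 shift mm [ 0.8 -0.3  9.8] turn [ 0.     0.    -0.016] | F [ 0.7 -0.6  1. ] M [ 0.05 -0.15 -0.01] open 0.0869 yaw 2.67 j7 1.32 world mm to go [-0.9  0.1 -9.8]
```

{"op": "servo_tool", "data": {
  "plan": "0 0 -0.016 1 0 9 0;0 0 0 0 0 0 150;0 0 0 0 0 0 255;0 0 0 0 0 0 255;0 0 0 0 0 0 255",
  "squeeze": 30
}}

```text
t: 4.05
eef_pos: [0.4953, -0.2335, 0.0299]
tcp_rot: [-3.142, 0.001, 2.687]
contact_force: [0.2, -0.1, -0.0]
opening: 0.0626
```

{"op": "servo_tool", "data": {
  "plan": "0 0 0 0 0 0 255;0 0 0 0 0 0 255;0 0 0 0 0 0 255"
}}

```text
t: 4.35
eef_pos: [0.4951, -0.2334, 0.0296]
tcp_rot: [3.142, -0.0, 2.687]
contact_force: [0.3, 0.7, -0.5]
opening: 0.0386
```

```bash
python3 - <<'E'
from h import *
delta((.4956,-.2338),.0295,-.4555+np.pi)
E
```

```text
t 4.35 shift mm [-0.6 -0.1  0.1] turn [ 0.    -0.     0.001] | F [ 0.3  0.7 -0.5] M [ 0.05 -0.14 -0.01] open 0.0386 yaw 2.687 j7 1.33 world mm to go [ 0.5 -0.4 -0.1]
```

{"op": "servo_tool", "data": {
  "plan": "0 0 0 0 0 0 255;0 0 0 0 0 0 255;0 0 0 0 0 0 255;0 0 0 0 0 0 255;0 0 0 0 0 0 255"
}}

```text
t: 4.85
eef_pos: [0.4951, -0.2334, 0.0295]
tcp_rot: [3.142, -0.0, 2.687]
contact_force: [0.6, -0.7, -0.5]
opening: 0.0158
```

{"op": "servo_tool", "data": {
  "plan": "0 0 0 0 0 -20 255;0 0 0 0 0 -20 255;0 0 0 0 0 -20 255;0 0 0 0 0 0 255"
}}

```text
t: 5.25
eef_pos: [0.4964, -0.2339, 0.0916]
tcp_rot: [-3.142, 0.003, 2.687]
contact_force: [0.9, -0.3, -4.0]
opening: 0.0161
```

```bash
python3 - <<'E'
from h import *
delta(press(-176),.1,PY+np.pi)
E
```

```text
t 5.25 shift mm [151540.3 -89249.6   -516.8] turn [-0.001  0.003 -0.534] | F [ 0.9 -0.3 -4. ] M [ 0.11 -0.08  0.03] open 0.0161 yaw 2.687 j7 1.37 world mm to go [-1.753425e+05 -1.361020e+04  8.400000e+00]
```

```bash
sed -i 's/return PB+\[/x,y=x\/1000,y\/1000; return PB+[/' h.py; python3 - <<'E'
from h import *
import re
p,P=world('w0'); Z=P[...,2]
b=np.zeros(Z.shape,bool); b[0:215,440:640]=1
m=b&(Z>.016)&(Z<.023)
q=P[m][:,:2]
# transform into press frame guess
c,s=np.cos(PY),np.sin(PY)
def tf(q): d=(q-PB)*1000; return np.c_[d@[c,s], d@[-s,c]]
t=tf(q); print(len(t),t.min(0),t.max(0), np.median(Z[m]))
# right side edge (y=-65): extreme y per x bin
for x in range(-185,40,20):
    k=abs(t[:,0]-x)<4
    if k.sum()>5: print(x, np.percentile(t[k,1],1).round(1), t[k,1].min().round(1))
k=t[:,0]<-150
for y in range(-60,60,20):
    k=abs(t[:,1]-y)<4
    if k.sum()>5: print('y',y,t[k,0].min().round(1))
delta(press(-176),.1,PY+np.pi)
E
```

```text
17162 [-188.26532554  -63.60622127] [61.97913728 67.99047533] 0.01993605306297358
-185 -62.6 -62.9
-165 -62.5 -62.9
-145 -62.4 -63.1
-125 -62.2 -62.9
-105 -62.2 -63.1
-85 -62.1 -63.1
-65 -62.4 -63.3
-45 -62.6 -63.1
-25 -62.1 -62.9
-5 -62.3 -63.2
15 -62.7 -62.8
35 -62.3 -62.9
y -60 -188.2
y -40 -188.2
y -20 -188.1
y 0 -172.9
y 20 -157.8
y 40 -143.2
t 5.25 shift mm [176.6 209.1  -9.1] turn [-0.001  0.003 -0.534] | F [ 0.9 -0.3 -4. ] M [ 0.11 -0.08  0.03] open 0.0161 yaw 2.687 j7 1.37 world mm to go [-66.8 265.5   8.4]
```

```bash
sed -i 's/^PB=.*; PY/PB=np.array([.6067,.04765]); PY/' h.py; python3 - <<'E'
from h import *
delta(press(-176),.1,PY+np.pi)
E
```

```text
t 5.25 shift mm [176.  211.8  -9.1] turn [-0.001  0.003 -0.534] | F [ 0.9 -0.3 -4. ] M [ 0.11 -0.08  0.03] open 0.0161 yaw 2.687 j7 1.37 world mm to go [-65.1 267.6   8.4]
```

{"op": "servo_tool", "data": {
  "plan": "0 0 -0.133 0 0 0 255;0 0 -0.133 0 0 0 255;0 0 -0.133 0 0 0 255;0 0 -0.133 0 0 0 255;0 0 0 0 0 0 255"
}}

```text
t: 5.75
eef_pos: [0.4943, -0.2331, 0.0881]
tcp_rot: [3.14, -0.002, -3.062]
contact_force: [-0.0, -0.1, -3.5]
opening: 0.0159
```

```bash
python3 - <<'E'
from h import *
delta(press(-176),.1,PY+np.pi)
E
```

```text
t 5.75 shift mm [ 41.7 271.  -11.5] turn [ 0.001 -0.002  0.   ] | F [-0.  -0.1 -3.5] M [ 0.13 -0.02 -0.03] open 0.0159 yaw -3.062 j7 1.88 world mm to go [-63.  266.9  11.9]
```

{"op": "servo_tool", "data": {
  "plan": "0 0 0 5 34 -2 255;0 0 0 5 34 -2 255;0 0 0 5 34 -2 255;0 0 0 5 34 -2 255;0 0 0 5 34 -2 255"
}}

```text
t: 6.25
eef_pos: [0.4561, -0.0645, 0.0989]
tcp_rot: [3.141, -0.001, -3.069]
contact_force: [0.7, 0.0, -4.5]
opening: 0.0159
```

{"op": "servo_tool", "data": {
  "plan": "0 0 0 5 34 0 255;0 0 0 5 34 0 255;0 0 0 5 33 0 255;0 0 0 0 0 0 255;0 0 0 0 0 0 255"
}}

```text
t: 6.75
eef_pos: [0.4339, 0.034, 0.0991]
tcp_rot: [-3.141, -0.0, -3.066]
contact_force: [0.4, -1.2, -3.7]
opening: 0.0158
```

```bash
python3 - <<'E'
from h import *
delta(press(-176),.1,PY+np.pi)
snap('wrist','w1');snap('top','t1')
E
```

```text
t 6.75 shift mm [ 2.7 -0.1 -0.9] turn [-0.    -0.    -0.003] | F [ 0.4 -1.2 -3.7] M [ 0.03 -0.01  0.01] open 0.0158 yaw -3.066 j7 1.44 world mm to go [-2.7 -0.3  0.9]
```

View pics/w1.png

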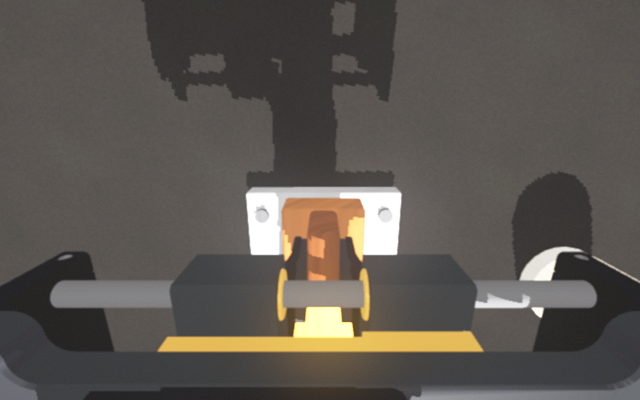

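View pics/t1.png

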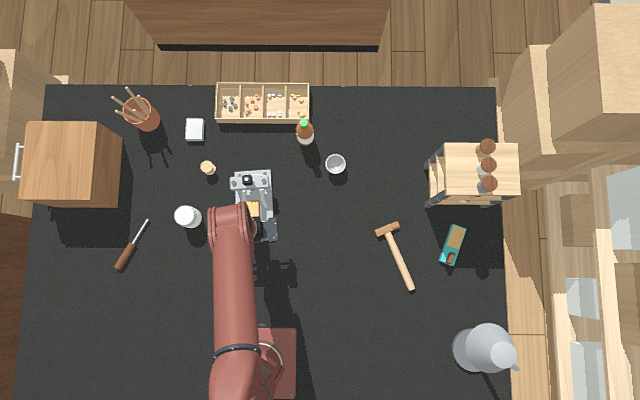

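The block is held over the bed: slab rear edge at columns 282–364, bed rear edge at 249–400, row 190. I'll put numbers on the centring.

```bash
cat >> h.py <<'E'
def pf(P):
    d=(P[...,:2]-PB)*1000; c,s=np.cos(PY),np.sin(PY)
    return np.stack([d@[c,s],d@[-s,c],P[...,2]*1000],-1)
E
python3 - <<'E'
from h import *
p,P=world('w1'); Q=pf(P)
for v in (206,215,225,235,245):
    r=Q[v,240:410]; k=abs(r[:,2]-20)<4; s=(r[:,2]>82)&(r[:,2]<100)
    print(v,'bed y',r[k,1].min().round(1),r[k,1].max().round(1),'slab y',r[s,1].min().round(1),r[s,1].max().round(1),'z',np.median(r[s,2]).round(1),'x',np.median(r[s,0]).round(1))
s=(Q[...,2]>85)&(Q[...,2]<100); s[:, :280]=0; s[:,370:]=0; s[245:]=0
print('slab rear x',np.nanmin(Q[s][:,0]))
q=Q[s][:,:2]; xs=np.arange(-202,-180,3)
for x in xs:
    k=abs(q[:,0]-x)<1.5
    if k.sum()>5: print(x,q[k,1].min().round(1),q[k,1].max().round(1))
u=Q[120:260,240:410]; k=abs(u[...,2]-20)<3; print('bed rear',u[k][:,0].min())
p,P=world('t1');Q=pf(P); b=np.zeros(Q.shape[:2],bool); b[160:246,226:282]=1
k=b&(Q[...,2]>84)&(Q[...,2]<100)&(Q[...,0]<-60)&(Q[...,0]>-140); q=Q[k]; print('top cam slab',len(q), q[:,0].max(), [(x,q[abs(q[:,0]-x)<5][:,1].min().round(1),q[abs(q[:,0]-x)<5][:,1].max().round(1)) for x in (-110,-100,-90,-80,-70) if (abs(q[:,0]-x)<5).any()],np.median(q[:,2]))
E
```

```text
206 bed y -63.6 65.1 slab y -23.5 23.9 z 90.2 x -200.7
215 bed y -63.6 64.8 slab y -24.4 24.7 z 94.4 x -196.5
225 bed y -64.5 64.4 slab y -24.9 24.3 z 94.4 x -190.2
235 bed y -64.1 64.0 slab y -24.5 24.6 z 94.4 x -183.7
245 bed y -63.7 65.2 slab y -24.8 24.9 z 94.5 x -177.2
slab rear x -201.2852468092335
-202 -23.5 23.6
-199 -24.4 24.7
-196 -24.6 24.8
-193 -24.7 24.9
-190 -24.9 25.2
-187 -24.9 24.4
-184 -24.5 24.6
-181 -24.6 24.8
bed rear -190.7585323417827
top cam slab 160 -60.86508246162174 [(-110, np.float64(-27.6), np.float64(-0.9)), (-100, np.float64(-27.7), np.float64(2.7)), (-90, np.float64(-26.2), np.float64(5.8)), (-80, np.float64(-26.9), np.float64(8.0)), (-70, np.float64(-26.3), np.float64(10.7))] 92.45970333698051
```

{"op": "servo_tool", "data": {
  "plan": "0 0 0 2 0 20 255;0 0 0 0 0 20 255;0 0 0 0 0 5 255;0 0 0 0 0 0 255;0 0 0 0 0 0 255"
}}

```text
t: 7.35
eef_pos: [0.4329, 0.0333, 0.0552]
tcp_rot: [3.141, 0.001, -3.065]
contact_force: [0.8, -0.4, -3.9]
opening: 0.0161
```

```bash
python3 - <<'E'
from h import *
delta(press(-176),.0496,PY+np.pi)
E
```

```text
t 7.35 shift mm [1.6 0.6 5.6] turn [ 0.     0.001 -0.003] | F [ 0.8 -0.4 -3.9] M [ 0.12 -0.08  0.01] open 0.0161 yaw -3.065 j7 1.38 world mm to go [-1.6  0.5 -5.6]
```

{"op": "servo_tool", "data": {
  "plan": "0 0 -0.003 0 0 4 255;0 0 0 0 0 0 255;0 0 0 0 0 1 255;0 0 0 0 0 0 255"
}}

```text
t: 7.75
eef_pos: [0.4324, 0.0336, 0.0497]
tcp_rot: [-3.142, 0.0, -3.061]
contact_force: [-0.2, -0.1, -3.9]
opening: 0.0156
```

```bash
python3 - <<'E'
from h import *
delta(press(-176),.0496,PY+np.pi)
E
```

```text
t 7.75 shift mm [1.1 0.3 0.1] turn [-0.     0.     0.001] | F [-0.2 -0.1 -3.9] M [ 0.09 -0.01  0.01] open 0.0156 yaw -3.061 j7 1.38 world mm to go [-1.1  0.2 -0.1]
```

{"op": "servo_tool", "data": {
  "plan": "0 0 0 0 0 0.7 255;0 0 0 0 0 0 255"
}}

```text
t: 7.95
eef_pos: [0.4325, 0.0335, 0.0495]
tcp_rot: [-3.141, -0.0, -3.061]
contact_force: [-4.8, -0.9, 6.1]
opening: 0.0161
```

{"op": "servo_tool", "data": {
  "plan": "0 0 0 0 0 0.7 255;0 0 0 0 0 0 255"
}}

```text
t: 8.15
eef_pos: [0.4325, 0.0335, 0.0494]
tcp_rot: [-3.141, -0.0, -3.061]
contact_force: [-9.0, -1.2, 19.3]
opening: 0.016
```

{"op": "servo_tool", "data": {
  "plan": "0 0 0 0 0 -1 255;0 0 0 0 0 0 200;0 0 0 0 0 0 200;0 0 0 0 0 0 200"
}}

```text
t: 8.55
eef_pos: [0.4326, 0.0336, 0.0493]
tcp_rot: [3.142, 0.0, -3.061]
contact_force: [0.4, 1.0, 0.3]
opening: 0.0186
```

{"op": "servo_tool", "data": {
  "plan": "0 0 0 0 0 0 255;0 0 0 0 0 0 255;0 0 0 0 0 0 255;0 0 0 0 0 0 255",
  "squeeze": 8
}}

```text
t: 8.95
eef_pos: [0.4325, 0.0336, 0.0492]
tcp_rot: [3.141, 0.0, -3.061]
contact_force: [1.6, 0.9, -1.4]
opening: 0.0155
```

```bash
python3 - <<'E'
from h import *
delta(press(-82),.0496,PY+np.pi)
E
```

```text
t 8.95 shift mm [-92.8   0.1  -0.4] turn [0.    0.    0.001] | F [ 1.6  0.9 -1.4] M [ 0.13 -0.27 -0.05] open 0.0155 yaw -3.061 j7 1.38 world mm to go [92.5  7.6  0.4]
```

{"op": "servo_tool", "data": {
  "plan": "0 0 0 -10 0 0 255;0 0 0 -10 0 0 255;0 0 0 -10 0 0 255;0 0 0 -10 0 0 255;0 0 0 0 0 0 255"
}}

```text
t: 9.45
eef_pos: [0.4737, 0.0372, 0.0491]
tcp_rot: [3.14, 0.001, -3.061]
contact_force: [-0.5, 0.2, -3.2]
opening: 0.0161
```

```bash
python3 - <<'E'
from h import *
delta(press(-82),.0496,PY+np.pi)
E
```

```text
t 9.45 shift mm [-51.4  -0.1  -0.5] turn [0.001 0.001 0.001] | F [-0.5  0.2 -3.2] M [ 0.13 -0.21 -0.03] open 0.0161 yaw -3.061 j7 1.33 world mm to go [51.2  4.   0.5]
```

{"op": "servo_tool", "data": {
  "plan": "0 0 0 0 0 0.5 255;0 0 0 -8 0 0 255;0 0 0 -8 0 0 255;0 0 0 -8 0 0 255;0 0 0 0 0 0 255"
}}

```text
t: 9.95
eef_pos: [0.4974, 0.0388, 0.0487]
tcp_rot: [3.141, 0.001, -3.061]
contact_force: [2.8, 0.5, 0.7]
opening: 0.016
```

{"op": "servo_tool", "data": {
  "plan": "0 0 0 -8 0 0 255;0 0 0 -8 0 0 255;0 0 0 -4 0 0 255;0 0 0 0 0 0 255;0 0 0 0 0 0 255"
}}

```text
t: 10.45
eef_pos: [0.5164, 0.0404, 0.0486]
tcp_rot: [3.141, 0.001, -3.061]
contact_force: [1.8, 0.2, -1.4]
opening: 0.016
```

```bash
python3 - <<'E'
from h import *
delta(press(-82),.0496,PY+np.pi)
E
```

```text
t 10.45 shift mm [-8.6  0.1 -1. ] turn [0.    0.001 0.001] | F [ 1.8  0.2 -1.4] M [ 0.12 -0.33  0.02] open 0.016 yaw -3.061 j7 1.29 world mm to go [8.6 0.8 1. ]
```

{"op": "servo_tool", "data": {
  "plan": "0 0 0 -4 0 0 255;0 0 0 -2 0 0 255;0 0 0 0 0 0 255"
}}

```text
t: 10.75
eef_pos: [0.5224, 0.0407, 0.0486]
tcp_rot: [3.141, 0.0, -3.062]
contact_force: [1.6, -1.1, -2.4]
opening: 0.0154
```

{"op": "servo_tool", "data": {
  "plan": "0 0 0 -1.5 0 0 255;0 0 0 0 0 0 255"
}}

```text
t: 10.95
eef_pos: [0.5236, 0.0409, 0.0486]
tcp_rot: [3.141, -0.0, -3.061]
contact_force: [-0.4, -0.7, -2.2]
opening: 0.0161
```

{"op": "servo_tool", "data": {
  "plan": "0 0 0 -1 0 0 255;0 0 0 0 0 0 255"
}}

```text
t: 11.15
eef_pos: [0.5246, 0.041, 0.0486]
tcp_rot: [3.141, 0.0, -3.061]
contact_force: [0.2, 0.3, -2.4]
opening: 0.0161
```

{"op": "servo_tool", "data": {
  "plan": "0 0 0 -1 0 0 255;0 0 0 0 0 0 255"
}}

```text
t: 11.35
eef_pos: [0.525, 0.041, 0.0486]
tcp_rot: [-3.141, -0.001, -3.061]
contact_force: [-5.1, -1.4, 1.5]
opening: 0.0163
```

{"op": "servo_tool", "data": {
  "plan": "0 0 0 -1 0 0 255;0 0 0 0 0 0 255"
}}

```text
t: 11.55
eef_pos: [0.5253, 0.041, 0.0485]
tcp_rot: [-3.141, -0.003, -3.061]
contact_force: [-7.6, -0.4, 4.1]
opening: 0.0165
```

{"op": "servo_tool", "data": {
  "plan": "0 0 0 -1 0 0 255;0 0 0 0 0 0 255"
}}

```text
t: 11.75
eef_pos: [0.5259, 0.0411, 0.0483]
tcp_rot: [-3.141, -0.003, -3.061]
contact_force: [-8.8, -0.6, 5.0]
opening: 0.0158
```

{"op": "servo_tool", "data": {
  "plan": "0 0 0 0 0 0 180;0 0 0 0 0 0 100;0 0 0 0 0 0 0;0 0 0 0 0 0 0;0 0 0 0 0 0 0"
}}

```text
t: 12.25
eef_pos: [0.5277, 0.0412, 0.0488]
tcp_rot: [3.141, 0.0, -3.061]
contact_force: [0.4, -0.7, -0.1]
opening: 0.0475
```

{"op": "servo_tool", "data": {
  "plan": "0 0 0 0 0 -20 0;0 0 0 0 0 -40 0;0 0 0 0 0 -40 0;0 0 0 0 0 -40 0;0 0 0 10 0 -40 0"
}}

```text
t: 12.75
eef_pos: [0.5179, 0.0405, 0.2304]
tcp_rot: [3.141, 0.001, -3.061]
contact_force: [0.8, -1.3, 0.5]
opening: 0.0844
```

```bash
python3 - <<'E'
from h import *
delta(press(-0),.140,PY+np.pi)
snap('wrist','w2');snap('top','t2')
E
```

```text
t 12.75 shift mm [-89.   -0.   90.4] turn [0.001 0.001 0.001] | F [ 0.8 -1.3  0.5] M [ 0.12 -0.23 -0.  ] open 0.0844 yaw -3.061 j7 1.42 world mm to go [ 88.8   7.2 -90.4]
```

View pics/w2.png

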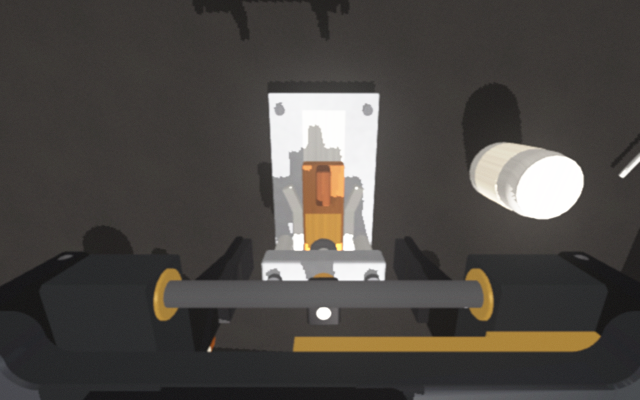

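The block sits between the rails (slab rear edge at row 163, columns 302–345), with the press head at row 265 and the knob at (323,300).

```bash
python3 - <<'E'
from h import *
p,P=world('w2');Q=pf(P);Z=Q[...,2]
b=np.zeros(Z.shape,bool);b[90:240,265:385]=1
s=b&(Z>43)&(Z<48)
def rect(n,m): 
    r=cv2.minAreaRect(Q[m][:,:2].astype(np.float32)); print(n,m.sum(),np.round(r[0],1),np.round(r[1],1),round(r[2],2),'x',Q[m][:,0].min().round(1),'y',np.percentile(Q[m][:,1],[1,99]).round(1),'z',np.median(Z[m]).round(1))
rect('slab',s&(Q[...,0]<-40)); rect('grip',b&(Z>74)&(Z<84)); rect('bed',b&(Z>16)&(Z<23)); 
k=np.zeros(Z.shape,bool);k[240:340,240:400]=1
h=k&(Z>110)&(Z<118);rect('head',h)
k2=k&(Z>155)&(Z<180);rect('knob',k2)
k2=k&(Z>165)&(Z<180);rect('knobtop',k2)
p,P=world('t2');Q=pf(P);Z=Q[...,2];print(np.unique(Z[160:246,226:282][(Z[160:246,226:282]>140)].round(0),return_counts=True))
E
```

```text
slab 1734 [-75.3   0.2] [70.5 49.8] 0.0 x -110.5 y [-24.1  24.5] z 44.8
grip 525 [-91.1  -0.3] [39.2 15.2] 0.33 x -110.7 y [-7.9  7.3] z 80.4
bed 10509 [-96.6   0.7] [186.1 130.3] 0.07 x -189.7 y [-63.2  64.4] z 19.8
head 2290 [-11.7   0.4] [ 23.4 129.8] 0.05 x -23.4 y [-62.6  63.3] z 114.4
knob 559 [3.9 0.2] [29.7 19.6] 89.95 x -5.9 y [-14.1  15. ] z 167.4
knobtop 550 [3.9 0.6] [28.8 19.6] 89.95 x -5.9 y [-13.6  14.9] z 167.4
(array([141., 145., 156., 157., 159., 160., 161., 162., 163., 164., 165.,
       166., 167., 168., 169., 170., 171., 172., 173., 308., 316., 319.,
       320., 321., 322., 323., 324., 325., 326., 327., 328., 329., 330.,
       331., 332., 333., 334., 336., 338., 340., 341., 342., 343., 344.,
       345., 346., 347., 348., 349., 350., 351., 352., 353., 354., 355.,
       356., 357., 358., 359., 360., 361., 362., 363., 364., 365., 367.,
       370., 372., 375., 376., 378., 380., 382., 383., 384., 385., 391.,
       392., 393., 394., 395., 396., 397., 398., 399., 400., 401., 402.,
       403., 404., 405., 406., 407., 408., 409., 410., 411., 433., 434.,
       435.
[... 1535 characters left out ...]
 3,  2,  1,  2,  4,  3,  1,  4,  1,  1,  1,  3,  4,  2,  4,  2,
        1,  1,  1,  3,  2,  3,  1,  3,  1,  1,  2,  1,  2,  1,  1,  1,  2,
        1,  1,  1,  1,  2,  1,  1,  1,  1,  1,  3,  3,  4,  2,  2,  2,  2,
        1,  2,  2,  3,  2,  2,  5,  3,  4,  4,  1,  4,  1,  4,  1,  4,  4,
       10,  2,  2,  1,  6,  3,  5,  4,  5,  4,  4,  2,  3,  4,  5,  2,  4,
        4,  3,  5,  7,  6,  3,  1,  1,  4,  4,  8, 11,  4,  2,  9,  6,  8,
        9,  6,  5, 11, 15, 10, 11, 13, 17, 15,  8, 25, 13, 18, 20, 18, 22,
       25, 35, 21, 51, 55, 53, 56, 50, 62, 45, 44, 45, 27, 23, 26, 25, 26,
       18, 22, 22, 17, 22, 14, 14, 22, 21, 19, 18, 18, 21, 12, 17, 12, 15,
       10,  6,  6,  7,  1,  3,  1]))
```

The slab's rear edge is at -110.5 mm (home would be -110), it is straight, and a stop contact of about 9 N was felt. Next is the knob, which is aligned with the press.

{"op": "servo_tool", "data": {
  "plan": "0 0 0 -30 0 0 0;0 0 0 -30 0 0 0;0 0 0 -29 0 0 0;0 0 0 0 0 0 0;0 0 0 0 0 0 0"
}}

```text
t: 13.35
eef_pos: [0.606, 0.0479, 0.2275]
tcp_rot: [3.14, -0.002, -3.061]
contact_force: [-1.2, 0.8, 0.7]
opening: 0.0868
```

```bash
python3 - <<'E'
from h import *
delta(press(-0),.134,PY+np.pi)
E
```

```text
t 13.35 shift mm [-0.8 -0.4 93.5] turn [ 0.001 -0.002  0.002] | F [-1.2  0.8  0.7] M [ 0.09 -0.12  0.02] open 0.0868 yaw -3.061 j7 1.33 world mm to go [  0.7  -0.3 -93.5]
```

{"op": "servo_tool", "data": {
  "plan": "0 0 0 0 0 30 0;0 0 0 0 0 30 0;0 0 0 0 0 20 0;0 0 0 0 0 10 0;0 0 0 0 0 0 0"
}}

```text
t: 13.85
eef_pos: [0.6051, 0.0473, 0.1378]
tcp_rot: [-3.141, -0.002, -3.061]
contact_force: [-0.6, -0.4, 0.0]
opening: 0.087
```

```bash
python3 - <<'E'
from h import *
delta(press(-0),.134,PY+np.pi)
E
```

```text
t 13.85 shift mm [-1.6  0.2  3.8] turn [-0.    -0.002  0.001] | F [-0.6 -0.4  0. ] M [ 0.1  -0.11 -0.01] open 0.087 yaw -3.061 j7 1.29 world mm to go [ 1.6  0.4 -3.8]
```

{"op": "servo_tool", "data": {
  "plan": "0 0 0 -1 0 4 120;0 0 0 0 0 0 160;0 0 0 0 0 0 160;0 0 0 0 0 0 255;0 0 0 0 0 0 255",
  "squeeze": 50
}}

```text
t: 14.35
eef_pos: [0.6075, 0.0476, 0.1351]
tcp_rot: [-3.142, 0.001, -3.061]
contact_force: [-0.3, 0.8, -0.5]
opening: 0.0551
```

{"op": "servo_tool", "data": {
  "plan": "0 0 0 0 0 0 255;0 0 0 0 0 0 255;0 0 0 0 0 0 255;0 0 0 0 0 0 255"
}}

```text
t: 14.75
eef_pos: [0.6073, 0.0478, 0.1347]
tcp_rot: [3.141, 0.0, -3.061]
contact_force: [-0.1, -0.6, 0.3]
opening: 0.0296
```

```bash
python3 - <<'E'
from h import *
delta(press(-0),.134,PY+np.pi)
E
```

```text
t 14.75 shift mm [ 0.6 -0.1  0.7] turn [0.    0.    0.001] | F [-0.1 -0.6  0.3] M [ 0.16 -0.19  0.03] open 0.0296 yaw -3.061 j7 1.29 world mm to go [-0.6 -0.2 -0.7]
```

{"op": "servo_tool", "data": {
  "plan": "0 0 0.1 0 0 0.15 255;0 0 0.1 0 0 0.15 255;0 0 0.1 0 0 0.15 255;0 0 0.1 0 0 0.15 255;0 0 0.1 0 0 0.15 255"
}}

```text
t: 15.25
eef_pos: [0.6073, 0.0478, 0.1341]
tcp_rot: [3.141, 0.0, 2.718]
contact_force: [-0.9, 0.9, 1.4]
opening: 0.0296
```

```bash
cat > k.py <<'E'
from h import *
def k():
    s=bot.get_state(); print('t %.2f yaw-turned %.3f Mz %.3f M'%(s['t'],-3.061-(s['tcp_rot'][2] if s['tcp_rot'][2]<0.3 else s['tcp_rot'][2]-2*np.pi),s['ft_torque'][2]),s['ft_torque'].round(2),'F',s['contact_force'].round(1),'pos',((s['eef_pos']-[PB[0],PB[1],.1347])*1000).round(1),'eff7',round(s['effort'][6],3),'j7',round(s['joint_pos'][6],2),'open',round(s['opening'],4))
k()
E
python3 k.py
```

```text
t 15.25 yaw-turned 0.504 Mz 0.188 M [ 0.08 -0.04  0.19] F [-0.9  0.9  1.4] pos [ 0.6  0.2 -0.6] eff7 1.778 j7 0.82 open 0.0296
```

{"op": "servo_tool", "data": {
  "plan": "0 0 0.1 0 0 0.15 255;0 0 0.1 0 0 0.15 255;0 0 0.1 0 0 0.15 255;0 0 0.1 0 0 0.15 255"
}}

```text
t: 15.65
eef_pos: [0.6073, 0.0478, 0.1335]
tcp_rot: [3.141, 0.0, 2.318]
contact_force: [0.1, 0.3, 0.3]
opening: 0.0294
```

```bash
python3 k.py
```

```text
t 15.65 yaw-turned 0.904 Mz 0.177 M [ 0.15 -0.07  0.18] F [0.1 0.3 0.3] pos [ 0.6  0.2 -1.2] eff7 1.787 j7 0.44 open 0.0294
```

{"op": "servo_tool", "data": {
  "plan": "0 0 0.1 0 0 0.15 255;0 0 0.1 0 0 0.15 255"
}}

```text
t: 15.85
eef_pos: [0.6073, 0.0478, 0.1332]
tcp_rot: [3.141, 0.0, 2.118]
contact_force: [0.4, 0.5, 1.0]
opening: 0.0296
```

```bash
python3 k.py
```

```text
t 15.85 yaw-turned 1.104 Mz 0.194 M [ 0.07 -0.06  0.19] F [0.4 0.5 1. ] pos [ 0.6  0.1 -1.5] eff7 1.791 j7 0.25 open 0.0296
```

{"op": "servo_tool", "data": {
  "plan": "0 0 0.1 0 0 0.15 255;0 0 0.1 0 0 0.15 255"
}}

```text
t: 16.05
eef_pos: [0.6073, 0.0478, 0.133]
tcp_rot: [3.141, -0.0, 1.918]
contact_force: [-1.2, 0.7, 1.4]
opening: 0.0295
```

```bash
python3 k.py
```

```text
t 16.05 yaw-turned 1.304 Mz 0.236 M [0.05 0.07 0.24] F [-1.2  0.7  1.4] pos [ 0.6  0.2 -1.7] eff7 1.744 j7 0.06 open 0.0295
```

{"op": "servo_tool", "data": {
  "plan": "0 0 0.1 0 0 0.15 255"
}}

```text
t: 16.15
eef_pos: [0.6073, 0.0478, 0.1329]
tcp_rot: [3.141, 0.0, 1.818]
contact_force: [-0.9, 0.0, 3.4]
opening: 0.0296
```

```bash
python3 k.py
```

```text
t 16.15 yaw-turned 1.404 Mz 0.205 M [0.   0.15 0.2 ] F [-0.9  0.   3.4] pos [ 0.6  0.2 -1.8] eff7 1.695 j7 -0.04 open 0.0296
```

{"op": "servo_tool", "data": {
  "plan": "0 0 0.1 0 0 0.15 255"
}}

```text
t: 16.25
eef_pos: [0.6074, 0.0478, 0.1329]
tcp_rot: [3.141, 0.0, 1.718]
contact_force: [-1.2, 0.5, 4.3]
opening: 0.0298
```

```bash
python3 k.py
```

```text
t 16.25 yaw-turned 1.504 Mz 0.302 M [0.02 0.22 0.3 ] F [-1.2  0.5  4.3] pos [ 0.7  0.2 -1.8] eff7 1.647 j7 -0.13 open 0.0298
```

{"op": "servo_tool", "data": {
  "plan": "0 0 0.1 0 0 0.1 255"
}}

```text
t: 16.35
eef_pos: [0.6074, 0.0478, 0.1328]
tcp_rot: [3.141, 0.0, 1.618]
contact_force: [-1.3, 0.3, 4.2]
opening: 0.0296
```

```bash
python3 k.py
```

```text
t 16.35 yaw-turned 1.604 Mz 0.355 M [-0.06  0.33  0.36] F [-1.3  0.3  4.2] pos [ 0.7  0.2 -1.9] eff7 1.626 j7 -0.23 open 0.0296
```

{"op": "servo_tool", "data": {
  "plan": "0 0 0.06 0 0 0 255"
}}

```text
t: 16.45
eef_pos: [0.6074, 0.0478, 0.1328]
tcp_rot: [3.141, 0.0, 1.559]
contact_force: [-1.6, -0.3, 3.6]
opening: 0.0294
```

```bash
python3 k.py
```

```text
t 16.45 yaw-turned 1.664 Mz 0.369 M [-0.02  0.31  0.37] F [-1.6 -0.3  3.6] pos [ 0.7  0.2 -1.9] eff7 0.194 j7 -0.28 open 0.0294
```

{"op": "servo_tool", "data": {
  "plan": "0 0 0.06 0 0 0 255"
}}

```text
t: 16.55
eef_pos: [0.6074, 0.0479, 0.1329]
tcp_rot: [3.141, 0.0, 1.5]
contact_force: [-1.5, -0.5, 4.0]
opening: 0.0298
```

```bash
python3 k.py
```

```text
t 16.55 yaw-turned 1.722 Mz 0.407 M [0.01 0.31 0.41] F [-1.5 -0.5  4. ] pos [ 0.7  0.2 -1.8] eff7 0.769 j7 -0.34 open 0.0298
```

{"op": "servo_tool", "data": {
  "plan": "0 0 0.06 0 0 0 255"
}}

```text
t: 16.65
eef_pos: [0.6073, 0.0478, 0.1328]
tcp_rot: [3.141, 0.0, 1.44]
contact_force: [-1.5, -1.2, 4.1]
opening: 0.0299
```

```bash
python3 k.py
```

```text
t 16.65 yaw-turned 1.782 Mz 0.353 M [-0.03  0.33  0.35] F [-1.5 -1.2  4.1] pos [ 0.6  0.2 -1.9] eff7 0.83 j7 -0.4 open 0.0299
```

{"op": "servo_tool", "data": {
  "plan": "0 0 0.06 0 0 0 255"
}}

```text
t: 16.75
eef_pos: [0.6074, 0.0479, 0.1329]
tcp_rot: [3.141, -0.0, 1.38]
contact_force: [-1.6, -0.5, 5.1]
opening: 0.0298
```

```bash
python3 k.py
```

```text
t 16.75 yaw-turned 1.842 Mz 0.345 M [-0.04  0.32  0.34] F [-1.6 -0.5  5.1] pos [ 0.7  0.2 -1.8] eff7 0.834 j7 -0.45 open 0.0298
```

{"op": "servo_tool", "data": {
  "plan": "0 0 0.06 0 0 0 255"
}}

```text
t: 16.85
eef_pos: [0.6073, 0.0479, 0.1328]
tcp_rot: [3.141, -0.0, 1.32]
contact_force: [-1.4, -0.1, 4.2]
opening: 0.0297
```

```bash
python3 k.py
```

```text
t 16.85 yaw-turned 1.902 Mz 0.344 M [-0.05  0.33  0.34] F [-1.4 -0.1  4.2] pos [ 0.6  0.2 -1.9] eff7 0.835 j7 -0.51 open 0.0297
```

{"op": "servo_tool", "data": {
  "plan": "0 0 0.06 0 0 0 255"
}}

```text
t: 16.95
eef_pos: [0.6073, 0.0478, 0.1328]
tcp_rot: [3.141, -0.0, 1.26]
contact_force: [-0.9, -0.1, 3.9]
opening: 0.03
```

```bash
python3 k.py
```

```text
t 16.95 yaw-turned 1.962 Mz 0.358 M [-0.03  0.32  0.36] F [-0.9 -0.1  3.9] pos [ 0.6  0.2 -1.9] eff7 0.835 j7 -0.57 open 0.03
```

{"op": "servo_tool", "data": {
  "plan": "0 0 0 0 0 0 200;0 0 0 0 0 0 120;0 0 0 0 0 0 0;0 0 0 0 0 0 0;0 0 0 0 0 0 0"
}}

```text
t: 17.45
eef_pos: [0.6072, 0.0475, 0.132]
tcp_rot: [-3.141, 0.0, 1.262]
contact_force: [-0.4, -1.4, -0.1]
opening: 0.0537
```

{"op": "servo_tool", "data": {
  "plan": "0 0 0 0 0 0 0;0 0 0 0 0 0 0;0 0 0 0 0 -10 0;0 0 0 0 0 -40 0;0 0 0 0 0 -40 0"
}}

```text
t: 17.95
eef_pos: [0.6067, 0.0475, 0.2234]
tcp_rot: [-3.14, 0.0, 1.262]
contact_force: [0.9, -0.5, 0.0]
opening: 0.0858
```

{"op": "servo_tool", "data": {
  "plan": "0 0 0 0 0 -40 0;0 0 -0.14 0 0 0 0;0 0 -0.14 0 0 0 0;0 0 0 0 0 0 0"
}}

```text
t: 18.35
eef_pos: [0.6074, 0.0476, 0.2634]
tcp_rot: [3.141, -0.0, 1.544]
contact_force: [-0.5, -0.4, -0.2]
opening: 0.0868
```

```bash
python3 k.py; python3 - <<'E'
from h import *
delta(press(-100),.26,PY+np.pi/2)
E
```

```text
t 18.35 yaw-turned 1.678 Mz -0.024 M [-0.03 -0.06 -0.02] F [-0.5 -0.4 -0.2] pos [  0.7  -0.  128.7] eff7 2.625 j7 -0.26 open 0.0868
t 18.35 shift mm [ -10.6 -100.1    3.2] turn [ 0.001 -0.    -0.106] | F [-0.5 -0.4 -0.2] M [-0.03 -0.06 -0.02] open 0.0868 yaw 1.544 j7 -0.26 world mm to go [-100.4   -7.9   -3.4]
```

Now I move the arm well aside to the right, so both cameras can check the result.

{"op": "servo_tool", "data": {
  "plan": "0 0 0 -40 -10 0 0;0 0 0 -40 -10 0 0;0 0 0 -40 -10 0 0;0 0 0 -40 -10 0 0;0 0 0 -40 0 0 0"
}}

```text
t: 18.85
eef_pos: [0.5603, -0.1527, 0.263]
tcp_rot: [3.141, 0.0, 1.537]
contact_force: [1.6, -0.6, -0.9]
opening: 0.0869
```

{"op": "servo_tool", "data": {
  "plan": "0 0 0 0 0 0 0;0 0 0 0 0 0 0;0 0 0 0 0 0 0"
}}

```text
t: 19.15
eef_pos: [0.5618, -0.1497, 0.2624]
tcp_rot: [3.141, -0.001, 1.541]
contact_force: [0.7, 1.0, 0.6]
opening: 0.087
```

```bash
python3 - <<'E'
from h import *
snap('top','t3');snap('scene','s3');snap('wrist','w3')
p,P=world('t3');Q=pf(P-np.array([-.0013,-.0021,-.0017]));Z=Q[...,2]
b=np.zeros(Z.shape,bool);b[160:246,226:282]=1
def rect(n,m): 
    r=cv2.minAreaRect(Q[m][:,:2].astype(np.float32)); print(n,m.sum(),np.round(r[0],1),np.round(r[1],1),round(r[2],2),'x',Q[m][:,0].min().round(1),'z',np.median(Z[m]).round(1))
rect('knob',b&(Z>155)&(Z<190)); rect('slab',b&(Z>41)&(Z<50)&(abs(Q[...,1])<26)&(Q[...,0]<-30)); rect('bed',b&(Z>12)&(Z<30)); rect('grip',b&(Z>70)&(Z<90)&(Q[...,0]<-60))
p,_,_,_=load('t3'); q,_,_,_=load('s3')
c=np.hstack([cv2.resize(p[140:250,210:360],(400,293)),cv2.resize(q[210:320,300:450],(400,293))])
cv2.imwrite('pics/c3.png',c[:,:,::-1])
s=bot.get_state();print(s['t'],s['eef_pos'],s['contact_force'])
E
```

```text
knob 87 [-0.  1.] [30.3 31.2] 81.97 x -16.9 z 165.7
slab 180 [-70.3  -0. ] [50.  79.5] 87.61 x -110.5 z 45.1
bed 1254 [-59.3   4. ] [132.2 264.1] 86.59 x -190.1 z 20.2
grip 55 [-90.7  -1. ] [14.7 38.1] 89.41 x -109.8 z 79.7
19.3 [ 0.56178637 -0.14964149  0.26238797] [-0.46184287  0.08712261  0.54957203]
```

View pics/c3.png

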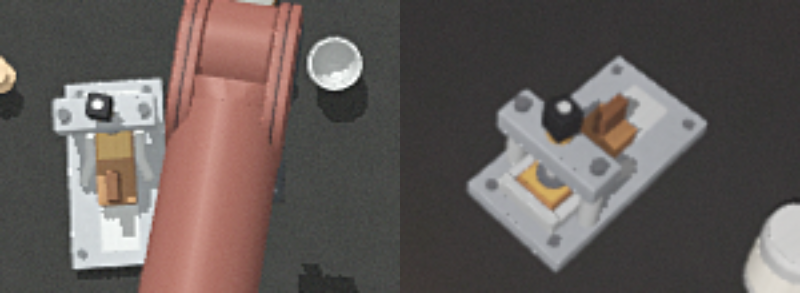

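View pics/w3.png

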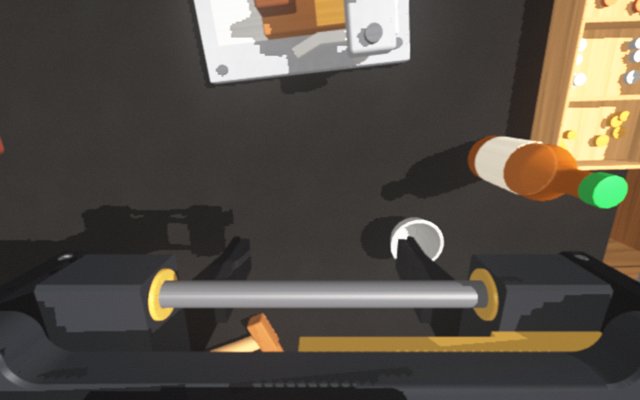

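The pictures show the block under the ram between the rails, the knob turned and the gripper clear. I'll look closely at the nose and stop gap in the scene view.

```bash
python3 - <<'E'
from h import *
p,P=world('s3');c=cv2.resize(p[225:300,325:410],None,fx=9,fy=8,interpolation=cv2.INTER_CUBIC)[:600,:800]
cv2.imwrite('pics/c4.png',c[:,:,::-1])
Q=pf(P)
# brass pixels beyond ram : z in slab-top, x>15
m=np.zeros(Q.shape[:2],bool);m[225:310,320:420]=1
hsv=cv2.cvtColor(p,cv2.COLOR_RGB2HSV); w=m&(hsv[...,1]>100)&(Q[...,0]>0)&(abs(Q[...,2]-45)<10)
print(w.sum(),np.percentile(Q[w][:,0],[50,90,98,100]).round(1),np.median(Q[w][:,2]).round(1))
st=m&(hsv[...,1]<60)&(Q[...,0]>20)&(Q[...,0]<60)&(Q[...,2]>36)&(Q[...,2]<46)&(abs(Q[...,1])<25); print('stop',st.sum(),np.percentile(Q[st][:,0],[0,5,50,95]).round(1) if st.any() else '')
E
```

```text
125 [20.7 28.4 30.2 31.1] 45.9
stop 82 [27.6 29.7 36.3 42.1]
```

View pics/c4.png

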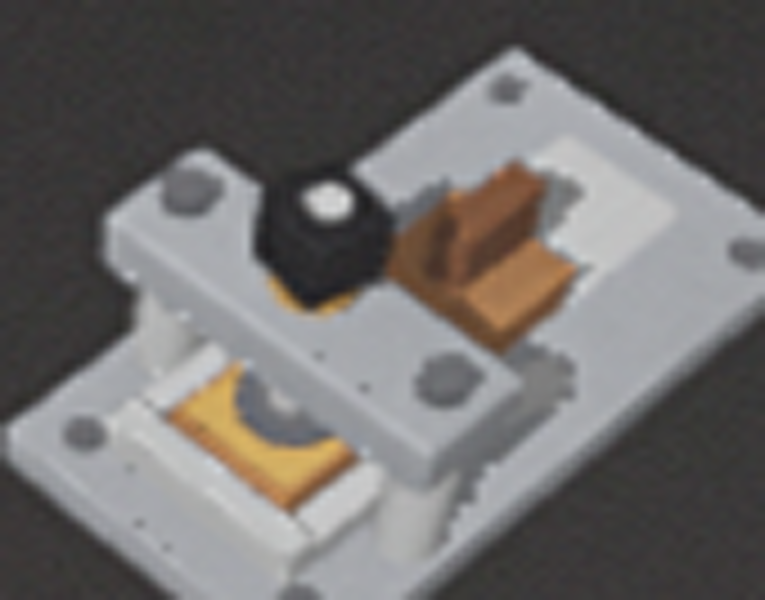

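The nose edge sits flush on the stop bar (nose about +30 mm, stop face about 30 mm), with the ram foot on the brass plate.

```bash
python3 -c "
from plant import bot
print(bot.finish_job())"
```

```text
the job is handed in; nothing more can be done
None
```

I slid the die block home against the stop, then screwed the press down on it until the knob slipped. I stopped there, let go, moved the arm clear, and handed the job in at about 19 s.

- **Block:** I felt a contact of about 9 N at the stop. The final pictures put the nose at about +30 mm, where the stop face is, and the rear at -110.5 mm, where home is -110. In one wrist view the slab looked 0.5 to 1 mm short. That is within camera error, and I did not push a second time to check.
- **Press:** The torque ran at about 0.19 N m while free. It then climbed and levelled at about 0.35 N m over the last 0.35 rad of turning, with one noisy reading of 0.41. That is the slip, and it stopped well before the 0.8 rad where the solid dogs take over.
- **After release:** The force on the gripper reads zero within noise. The knob's angle was read only coarsely, about 4° off what I expected. I moved no other objects and saw none out of place, but I did not re-measure them.

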